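# Cap the inspection lens and shut its case

### The arm

A 6-joint arm with a two-finger parallel gripper is mounted at the origin on a cart in front of the work surface, level with it; the furniture and walls round the work are solid. World frame = base frame: x ahead of the robot, y to its left, z up, the work surface at z = 0. Lengths are in m, angles in rad, forces in N, time in s.
With the tool pointing down it reaches from about 0.425 to 0.95 m from the base axis. Payload 3.5 kg.
Tool frame: the origin (TCP) lies at the very end of the fingers, on their centre line; the grasp point (between the pads) lies 19 mm behind it; z points along the fingers, y is the line along which they close (so a half turn about z gives the same grasp; the last joint's range is limited). The gripper opens to 85 mm and grips with 20 to 120 N. Pads are 22 mm wide; open, the fingers measure 114 mm over their backs; the gripper's body (76 mm by 85 mm) begins 54 mm behind the grasp point. The pads swing forward as they close: fully open they stand 13 mm farther back than shut.
Start: joints at [-1.372, 0.286, 1.577, -0, 1.279, -0.15], TCP at [0.231, -0.634, 0.231] pointing down, gripper open.
Joint ranges: [-2.77, 2.77], [-0.9, 2.22], [0.21, 2.48], [-1.53, 4.67], [0.24, 2.81], [-2.84, 2.84]. Speed limits (rad/s): [2.79, 2.79, 3.14, 3.14, 3.14, 3.14].

### API

Orientations are given as a unit quaternion [x, y, z, w].
In Python, from plant import ctrl, imaging gives the robot as it stands (ctrl), with the cameras (imaging).
- The arm moves only by the tool advance, called after ">>>" in YAML: its name, and indented under it one key for each argument. Schema: {"type":"object","properties":{"offsets":{"type":"array","items":{"type":"array","items":{"type":"array","items":{"type":"number"},"minItems":7,"maxItems":7},"minItems":1,"maxItems":10},"minItems":1,"maxItems":1},"grip_force":{"type":"number"},"only":{"type":"string"},"quiet":{"type":"boolean"},"lines":{"type":"string"}},"required":["offsets"],"additionalProperties":false}. offsets is a list that holds a single list of rows (three levels of brackets), with 1 to 10 rows, each of 7 numbers: dx, dy, dz in m, then a rotation vector rx, ry, rz in rad, then the opening from 0.0 (shut) to 1.0 (fully open); each row is the pose to reach, as a shift and turn from the pose commanded when the call began, along the tool's axes at that moment; what a row does not reach only later rows make up. A row lasts 1/8 s, in which the tool goes at most 0.0625 m and 0.188 rad, less where a joint would pass 70% of its speed; a pose out of reach is approached as far as the arm can. The fingers move at their own pace and stop on an object; grip_force is the grip in N (left out, the last holds). Time passes only in rows, so rows that do not move let the fingers close. The tool returns the time, the measured TCP pose, the force, the opening and the grip force at its end. only (a regular expression) keeps the lines of the reply that match it, lines (a string "A,B") keeps lines A to B, and quiet returns only ok. Input that does not fit is refused with a message, and nothing moves.
- ctrl.get_state(): the state, without advancing time (a new reading comes with each control period).
- imaging.read_camera(name): name is "scene" or "top" or "wrist"; returns a dict with "pixels" (480x640x3 uint8, red, green, blue), "camera_matrix" (3x3 intrinsics, pixels), "dist_coeffs" ([k1, k2, p1, p2, k3] as OpenCV has them; the pictures are not rectified), "xyz" and "orientation" of the camera in the world. Camera axes: x right, y down, z forward; pixel columns grow to the right and rows downward; lengths in m; the calibration is good to about 2 mm. A picture is of the moment at which its call begins. There is no depth.
- ctrl.sign_off(): hands the job in; it is judged then, once.
The state is a dict: "time": time; "qpos": joint angles; "dq": joint speeds; "joint_efforts": joint torques, N m; "eef_pos": TCP position; "tcp_rot": TCP orientation; "contact_force": force on the tool from outside, world axes, zero at the start; "wrist_torque": the same for the moment, N m; "opening": opening from 0.0 (shut) to 1.0 (fully open); "finger_force": force on a finger pad.
Only numpy, scipy, OpenCV 4.12 (cv2) and the standard library are available. Lean on these libraries where they do the work, as an engineer would, in place of code of your own. Each camera call takes 0.05 s, during which the arm holds its last target. There are 200 camera calls.

### The job

One of the two lenses in the open case has lost its front cap, which lies face up on the cart. Squeeze the cap's two spring grips together, set the cap flat and fully home in that lens's front rim without forcing it, and let go so that both tabs spread under the rim; then shut the case lid completely. Leave the mouse, timer, small carton and blue pen where they are.

Things in the scene. Friction and masses are not known exactly. Their poses are not given: they have to be found in the camera images.
- cap: Loose grey centre-pinch lens cap, about 46 g, grips up: a round plate 62 mm in diameter. Origin at the centre of its underside, z up, y along the line on which its two tabs slide. Heights over the origin: 0 to 8 mm tapered plug (radius 21.5 mm at the bottom, 25.6 mm from 6 mm up), 8 to 11 mm the plate that rests on the lens rim, 11 to 22 mm two finger grips.
- cap_grip (a point): Point midway between the cap's two upright finger grips at half their height, 16.5 mm above the cap's origin; same axes. Each grip is 20 mm wide (along x), 5 mm thick (along y), 11 mm high; their outer faces are 40 mm apart at rest, 26 mm when fully pinched. Fingertips should stop 1 to 3 mm above the plate; the pinched cap is carried by its grips.
- cap_seat (a point): Centre of the underside of the cap's plate, 8 mm above the cap's origin; it coincides with lens_rim when the cap is home. Same axes as the cap.
- cap_tab_l (a joint): Inward travel of the grip and tab on the cap's +y side: 0 = sprung out, 0.007 m = pinched to its stop. The spring pushes out with 2.4 N at rest, 4.5 N at the stop: a grip of 10 to 20 N pinches both and holds the cap. The tab's hook, 10 mm wide and 0.8 to 4 mm above the cap's origin, reaches 31 mm from the centre at rest and 24 mm when pinched.
- cap_tab_r (a joint): The same for the tab on the cap's -y side.
- lens_open: The uncapped lens, fixed upright in the foam of the case, black barrel 68 mm in diameter, the glass visible; origin at the centre of its foot, z up. It stands in the left or in the right pocket of the case, pocket centres at y = +46 and -46 mm of the case.
- lens_rim (a point): Centre of the uncapped lens's front rim at the level of its top face, 52 mm above the cart and 17 mm below the edge of the case; z up. The opening has a radius of 28 mm through a lip 2.8 mm thick; below the lip the bore widens to a radius of 32.3 mm, where the tabs spread; the glass lies 8.5 mm or more below the top face. The cap fits at any angle about z.
- lens_capped: The other lens, the same size, fixed in the other pocket with the same kind of cap already fitted; origin at the centre of its foot. Its cap's grips reach 66 mm above the cart.
- lens_case: Grey plastic lens case fixed on the cart, 130 mm (x) by 196 mm (y) by 69 mm high without the lid, walls 5 mm, filled with dark foam to 40 mm; origin at the centre of its underside, z up, lid hinge along its +x (far) side, a folded carrying handle on its -x side.
- case_lid (a joint): Lid angle: 0 = shut flat on the case, growing to at most 1.95 rad as it opens. The lid reaches 130 mm from the hinge (a finger lip 9 mm more), is 196 mm wide and 12 mm thick; a stiff hinge keeps it wherever it is left (2 to 4 N at the free edge moves it). It starts open, leaning back a little behind the lenses.
- lid_hinge (a point): Middle of the lid's hinge line, 65 mm behind the case centre and 69.5 mm above the cart, on the lid's inner face; it turns with the lid: x points from the free edge towards the hinge, y along the hinge, z out of the lid's outer face (up when shut).
- lid_edge (a point): Middle of the lid's free edge on its outer face: 130 mm from the hinge line and 12 mm out of the inner face. Same axes as lid_hinge.
- mouse: Black computer mouse, 104 x 62 x 40 mm, on the cart behind the case; origin at the centre of its underside. Leave it.
- timer: Light countdown timer lying on its back, 62 x 62 x 18 mm, behind the case. Leave it.
- septa_box: Small carton, 42 x 58 x 24 mm, behind the case to the right. Leave it.
- pen_blue: Blue ball pen, 143 mm long, lying near the front edge of the cart. Leave it.

How it is judged:
On the way:
1. the cap is home in the lens rim, its tabs spread under the lip and the fingers off it (horizontal distance between cap_seat and lens_rim below 0.003 m and z of cap_seat in the frame of lens_rim between -0.0015 and 0.0015 m and angle between cap's own z axis and vertical below 0.04 rad and value of joint each of cap_tab_l, cap_tab_r below 0.0015 m and contact force between the fingers and cap below 0.1 N), for 0.2 s.
At the end, for the whole second after the job is handed in: The cap sits flat in the uncapped lens: its seat within 3 mm of the rim's centre and 1.5 mm of its top face, tilted less than 0.04 rad, both tabs sprung out to within 1.5 mm of their rest position under the lip, at rest; the lid is shut to within 0.03 rad (horizontal distance between cap_seat and lens_rim below 0.003 m and z of cap_seat in the frame of lens_rim between -0.0015 and 0.0015 m and angle between cap's own z axis and vertical below 0.04 rad and value of joint each of cap_tab_l, cap_tab_r below 0.0015 m and linear speed of cap below 0.02 m/s and value of joint case_lid below 0.03 rad); the robot touches nothing.
It fails at once if the cap is forced against the lens with more than 30 N (contact force between cap and lens_open above 30 N).
It fails at once if the mouse, timer, small carton or blue pen is moved more than 20 mm (distance of any of mouse, timer, septa_box, pen_blue from where it was at the start of the episode above 0.02 m).
It also fails if it takes over 53 s, if anything falls off the work surface, if the arm or the gripper's body presses on something with over 40 N, if the wrist force passes 120 N, or if a joint passes its speed limit or range.

## Working session

There is one attempt and no reset: what is moved stays moved. The work goes in short steps, Python scripts to look and compute and a tool call to move; the robot and the scene stay as the last step left them, time stands still between calls to the robot, and variables do not carry over. Pictures are saved under pics/ and viewed, at most 12 in all, crops included, and the job is handed in when it is done.

```bash
ls; mkdir -p pics
```

Create h.py:
```python
import numpy as np, cv2, json
from scipy.spatial.transform import Rotation as R
from plant import ctrl, imaging
def shot(n,save=None):
    c=imaging.read_camera(n)
    if save: cv2.imwrite('pics/'+save,cv2.cvtColor(c['pixels'],cv2.COLOR_RGB2BGR))
    return c
def ray(c,uv):
    p=cv2.undistortPoints(np.array(uv,float).reshape(-1,1,2),np.array(c['camera_matrix']),np.array(c['dist_coeffs'])).reshape(-1,2)
    d=R.from_quat(c['orientation']).apply(np.c_[p,np.ones(len(p))])
    return np.array(c['xyz']),d
def onz(c,uv,z):
    o,d=ray(c,uv); return o+d*((z-o[2])/d[:,2])[:,None]
def proj(c,P):
    r=R.from_quat(c['orientation']).inv()
    q=r.apply(np.atleast_2d(P)-np.array(c['xyz']))
    return cv2.projectPoints(q,np.zeros(3),np.zeros(3),np.array(c['camera_matrix']),np.array(c['dist_coeffs']))[0].reshape(-1,2)
```

Run:
```python
from h import *
for n in('top','scene'):
    c=shot(n,n+'0.png'); print(n,c['xyz'],c['orientation'],c['camera_matrix'])
s=ctrl.get_state();print(s['time'],s['eef_pos'],s['tcp_rot'])
```

```text
pics
plant.py
top [ 0.4706472  -0.05637364  0.91045356] [-0.70239845  0.7112689  -0.02072179  0.01742356] [[445.70931097   0.         322.88890318]
 [  0.         445.70931097 228.31859177]
 [  0.           0.           1.        ]]
scene [ 0.01266128 -0.63226596  0.42943643] [ 0.77141666 -0.32104865  0.19862829 -0.51224106] [[439.48828052   0.         313.23876461]
 [  0.         439.48828052 228.63936803]
 [  0.           0.           1.        ]]
0.1 [ 0.2306018  -0.63376063  0.23004965] [ 9.84832637e-01  1.73503646e-01 -3.57036856e-05 -1.07763005e-03]
```

View pics/top0.png

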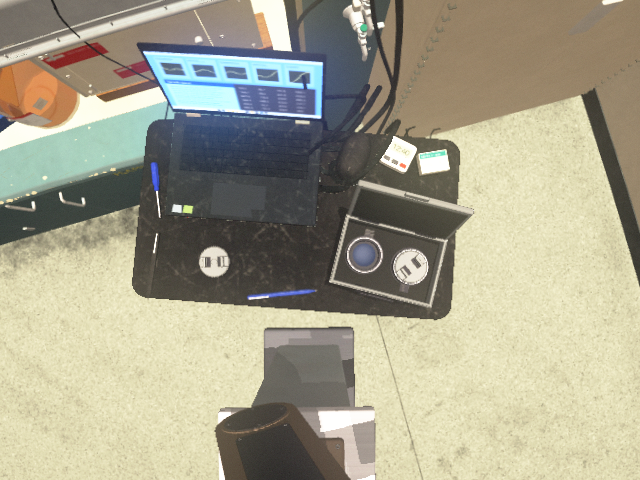

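View pics/scene0.png

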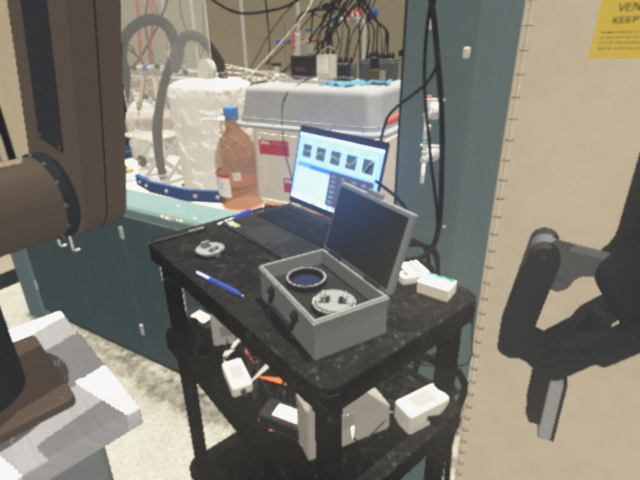

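The top view shows the loose cap at (214,262), with its grips side by side along the image columns. The uncapped lens, with blue glass, is at (365,255) in the left pocket. The capped lens is at (411,266), and the lid is open towards the far side.

Run:
```python
from h import *
c=shot('top'); im=cv2.cvtColor(c['pixels'],cv2.COLOR_RGB2BGR)
a=cv2.resize(im[235:290,185:245],None,fx=6,fy=6,interpolation=cv2.INTER_CUBIC)
b=cv2.resize(im[170:310,322:482],None,fx=5,fy=5,interpolation=cv2.INTER_CUBIC)[:590]
a=cv2.resize(im[240:285,190:240],None,fx=5,fy=5,interpolation=cv2.INTER_CUBIC)
b[:a.shape[0],:a.shape[1]]=a   # inset top-left
cv2.imwrite('pics/crop.png',b)
g=cv2.cvtColor(im,cv2.COLOR_BGR2GRAY)
m=(g>100).astype(np.uint8); m[:, :190]=0;m[:,240:]=0;m[:238]=0;m[286:]=0
k=max(cv2.findContours(m,0,2)[0],key=cv2.contourArea)
h=cv2.convexHull(k)
P=onz(c,h.reshape(-1,2),0.011)
(x,y),r=cv2.minEnclosingCircle(P[:,:2].astype(np.float32)); print('cap',x,y,r, cv2.fitEllipse(h))
# dark gaps near/grips: print gray patch
hs=cv2.cvtColor(im,cv2.COLOR_BGR2HSV)
print(hs[255,365],hs[255,352:380,2])
```

```text
cap 0.4546882212162018 0.16084443032741547 0.03225771337747574 ((213.72305297851562, 261.43658447265625), (30.534574508666992, 31.624248504638672), 170.05670166015625)
[114  49 156] [113 129 136 143 148 148 156 155 160 158 154 157 156 156 152 150 146 139
 136 134 128 123 117 110 116 120  84  90]
```

View pics/crop.png

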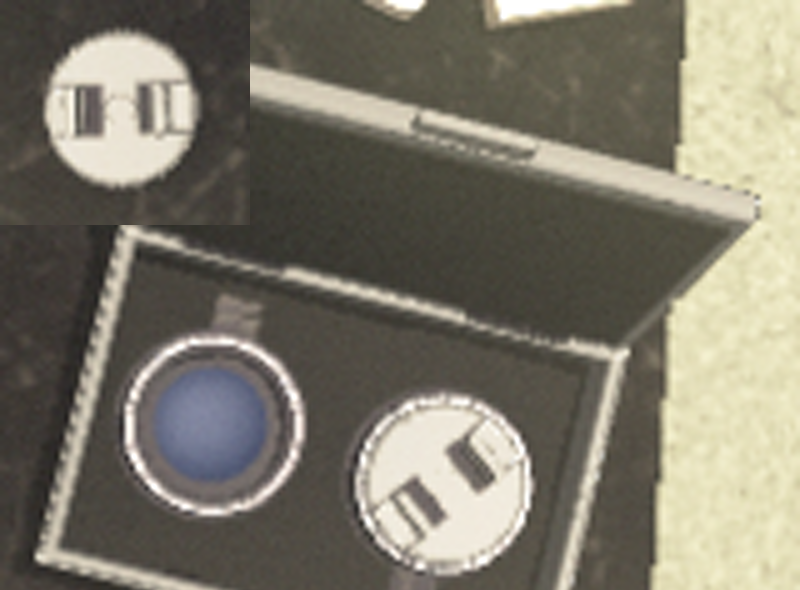

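The crop shows the white rim ring at about (365,255) with a radius of about 17.6 px, which agrees with 34 mm at 52 mm height. The cap's grips lie along the image columns, so its tab line is roughly along world y.

Run:
```python
from h import *
c=shot('top'); im=cv2.cvtColor(c['pixels'],cv2.COLOR_RGB2BGR)
g=cv2.cvtColor(im,cv2.COLOR_BGR2GRAY)
# rim ring: brightest radius along rays
def ring(u0,v0,lo,hi,n=72):
    pts=[]
    for t in np.linspace(0,2*np.pi,n,endpoint=False):
        r=np.arange(lo,hi,.25); u=(u0+r*np.cos(t)).astype(np.float32);v=(v0+r*np.sin(t)).astype(np.float32)
        w=cv2.remap(g,u[None],v[None],cv2.INTER_LINEAR)[0].astype(float)
        w=np.clip(w-w.max()*.7,0,None)
        rr=(w*r).sum()/w.sum(); pts.append((u0+rr*np.cos(t),v0+rr*np.sin(t)))
    return np.array(pts,np.float32)
p=ring(365,254.8,14.5,20.5); e=cv2.fitEllipse(p); p=ring(*e[0],15,20); e=cv2.fitEllipse(p);print(e)
P=onz(c,p,.052); A=np.c_[2*P[:,:2],np.ones(len(P))]; s=np.linalg.lstsq(A,(P[:,:2]**2).sum(1),rcond=None)[0]
print('rim',s[:2],np.sqrt(s[2]+s[0]**2+s[1]**2), np.std(np.linalg.norm(P[:,:2]-s[:2],axis=1)))
m=np.zeros_like(g); cv2.circle(m,(214,261),13,255,-1)
d=((g<120)&(m>0)).astype(np.uint8)
n,l,st,ce=cv2.connectedComponentsWithStats(d); print(st[1:,4],ce[1:])
ii=np.argsort(-st[1:,4])[:2]+1
Q=onz(c,ce[ii],.011); print(Q); 
dd=Q[0]-Q[1]; print('ang of tab line from world y (deg)',np.degrees(np.arctan2(-dd[0],dd[1])))
# case front wall corners
print(onz(c,[[322+130/5,170+235/5],[322+625/5,170+350/5],[322+45/5,170+555/5]],.069))
s=ctrl.get_state(); T=R.from_quat(s['tcp_rot']); print(T.as_matrix().round(4))
```

>>> advance:
  offsets:
    - [[0.308, -0.292, -0.02, 0, 0, 0.285, 0.8], [0.308, -0.292, -0.02, 0, 0, 0.285, 0.8], [0.308, -0.292, -0.02, 0, 0, 0.285, 0.8], [0.308, -0.292, -0.02, 0, 0, 0.285, 0.8], [0.308, -0.292, -0.02, 0, 0, 0.285, 0.8], [0.308, -0.292, -0.02, 0, 0, 0.285, 0.8], [0.308, -0.292, -0.02, 0, 0, 0.285, 0.8], [0.4, -0.49, 0.04, 0, 0, 0.285, 0.8], [0.4, -0.49, 0.04, 0, 0, 0.285, 0.8], [0.4, -0.49, 0.04, 0, 0, 0.285, 0.8]]
  grip_force: 20

```text
time: 1.45
eef_pos: [0.4358, -0.0726, 0.2013]
tcp_rot: [0.999, 0.032, 0.0, 0.0]
contact_force: [1.5, -0.8, 0.5]
opening: 0.798
finger_force: 0.0
```

Run:
```python
from h import *
s=ctrl.get_state(); T=R.from_quat(s['tcp_rot']); print(s['eef_pos'],T.as_matrix().round(4), T.inv().apply(np.array([.4547,.1608,.13])-s['eef_pos']))
```

```text
[ 0.43578089 -0.07263574  0.20128205] [[ 9.98e-01  6.32e-02  9.00e-04]
 [ 6.32e-02 -9.98e-01 -2.00e-04]
 [ 9.00e-04  2.00e-04 -1.00e+00]] [ 0.03358134 -0.23178812  0.07125918]
```

>>> advance:
  offsets:
    - [[0.034, -0.232, 0.07, 0, 0, 0, 0.8], [0.034, -0.232, 0.07, 0, 0, 0, 0.8], [0.034, -0.232, 0.07, 0, 0, 0, 0.8], [0.034, -0.232, 0.07, 0, 0, 0, 0.8], [0.034, -0.232, 0.07, 0, 0, 0, 0.8], [0.034, -0.232, 0.07, 0, 0, 0, 0.8]]

```text
time: 2.2
eef_pos: [0.455, 0.1591, 0.1316]
tcp_rot: [0.999, 0.032, -0.0, 0.0]
contact_force: [0.7, -0.2, 1.0]
opening: 0.803
finger_force: 0.0
```

Run:
```python
from h import *
c=shot('wrist','w1.png')
s=ctrl.get_state(); T=R.from_quat(s['tcp_rot']); print(s['eef_pos'],T.as_matrix().round(4), T.inv().apply(np.array([.4547,.1608,.013])-s['eef_pos']),c['xyz'])
print(proj(c,[[.4547,.1608,.011],s['eef_pos']]))
```

```text
[0.45533171 0.15854826 0.13196763] [[ 9.98e-01  6.32e-02  5.00e-04]
 [ 6.32e-02 -9.98e-01 -3.00e-04]
 [ 5.00e-04  3.00e-04 -1.00e+00]] [-0.00055095 -0.00232274  0.11896667] [0.52410038 0.16381337 0.27488917]
[[313.53038199 234.53435536]
 [318.00445288 316.14149381]]
```

View pics/w1.png

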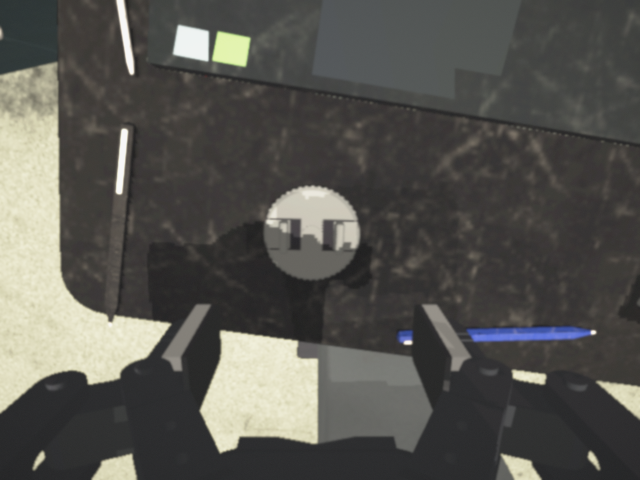

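The wrist view shows the cap centred at (312,233), within about 1 mm of the prediction. Its grips are level in the image, so the tool angle matches.

>>> advance:
  offsets:
    - [[0, -0.0025, 0.045, 0, 0, 0, 0.7], [0, -0.0025, 0.085, 0, 0, 0, 0.7], [0, -0.0025, 0.085, 0, 0, 0, 0.7], [0, -0.0025, 0.085, 0, 0, 0, 0.7]]

```text
time: 2.75
eef_pos: [0.4564, 0.1609, 0.0484]
tcp_rot: [1.0, 0.031, 0.001, -0.0]
contact_force: [0.7, 0.8, 1.0]
opening: 0.7
finger_force: 0.0
```

Run:
```python
from h import *
s=ctrl.get_state(); T=R.from_quat(s['tcp_rot']); print(s['eef_pos'], T.inv().apply(np.array([.455,.1613,.0135])-s['eef_pos']))
```

```text
[0.45644123 0.16094699 0.0483655 ] [-0.00151313 -0.00043736  0.0348615 ]
```

>>> advance:
  offsets:
    - [[-0.001, -0.0005, 0.02, 0, 0, 0, 0.7], [-0.001, -0.0005, 0.034, 0, 0, 0, 0.7], [-0.001, -0.0005, 0.034, 0, 0, 0, 0.7]]
  grip_force: 20

```text
time: 3.12
eef_pos: [0.4539, 0.1619, 0.0127]
tcp_rot: [0.999, 0.032, -0.0, 0.0]
contact_force: [-0.3, -0.3, 0.7]
opening: 0.7
finger_force: 0.0
```

Run:
```python
from h import *
shot('wrist','w2.png')
s=ctrl.get_state(); T=R.from_quat(s['tcp_rot']); print(s['eef_pos'], T.inv().apply(np.array([.455,.1613,.0135])-s['eef_pos']))
```

```text
[0.45429645 0.16204732 0.0131698 ] [ 0.00065484  0.0007905  -0.00032987]
```

View pics/w2.png

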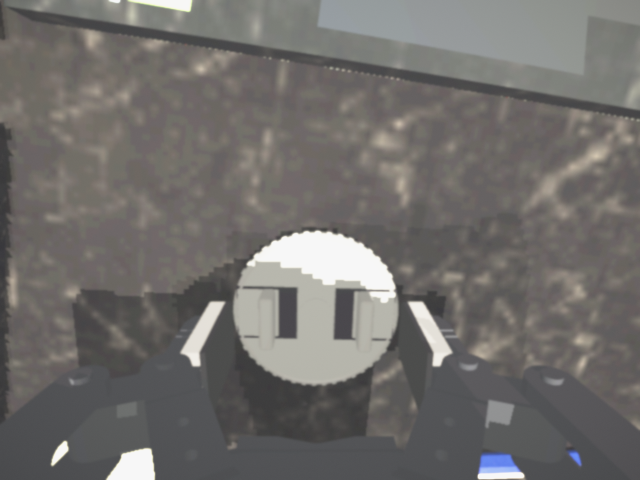

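The pads straddle the grips symmetrically, with the cap centred at (316,308) and the pads at columns 215 and 425. I'll pinch now.

Run:
```python
from h import *
c=shot('wrist'); s=ctrl.get_state()
g=cv2.cvtColor(c['pixels'],cv2.COLOR_RGB2GRAY)
print(onz(c,[[316,308]],.011),s['eef_pos'],proj(c,[[.4547,.1608,.011],s['eef_pos']]))
```

```text
[[0.45671725 0.16238545 0.011     ]] [0.45458995 0.16213058 0.01344186] [[319.85297946 313.14665446]
 [316.32036994 316.05236531]]
```

>>> advance:
  offsets:
    - [[0, 0, 0, 0, 0, 0, 0.4], [0, 0, 0, 0, 0, 0, 0.2], [0, 0, 0, 0, 0, 0, 0.2], [0, 0, 0, 0, 0, 0, 0.2], [0, 0, 0, 0, 0, 0, 0.2]]
  grip_force: 20

```text
time: 3.85
eef_pos: [0.455, 0.1623, 0.014]
tcp_rot: [0.999, 0.032, 0.001, -0.0]
contact_force: [-1.0, -0.8, 6.3]
opening: 0.293
finger_force: 20.3
```

>>> advance:
  offsets:
    - [[0, 0, -0.03, 0, 0, 0, 0.2], [0, 0, -0.08, 0, 0, 0, 0.2], [0, 0, -0.12, 0, 0, 0, 0.2], [0, 0, -0.12, 0, 0, 0, 0.2], [0, 0, -0.12, 0, 0, 0, 0.2]]

```text
time: 4.47
eef_pos: [0.4531, 0.162, 0.1318]
tcp_rot: [0.999, 0.032, -0.001, 0.0]
contact_force: [-0.7, -0.1, -0.6]
opening: 0.286
finger_force: 20.3
```

Run:
```python
from h import *
c=shot('wrist','w3.png')
s=ctrl.get_state();T=R.from_quat(s['tcp_rot']);print(s['eef_pos'],T.as_matrix().round(4),proj(c,[s['eef_pos']]))
```

```text
[0.45260467 0.16194348 0.13098479] [[ 9.98e-01  6.38e-02 -3.10e-03]
 [ 6.38e-02 -9.98e-01 -4.00e-04]
 [-3.10e-03  2.00e-04 -1.00e+00]] [[316.60469766 316.79497718]]
```

View pics/w3.png

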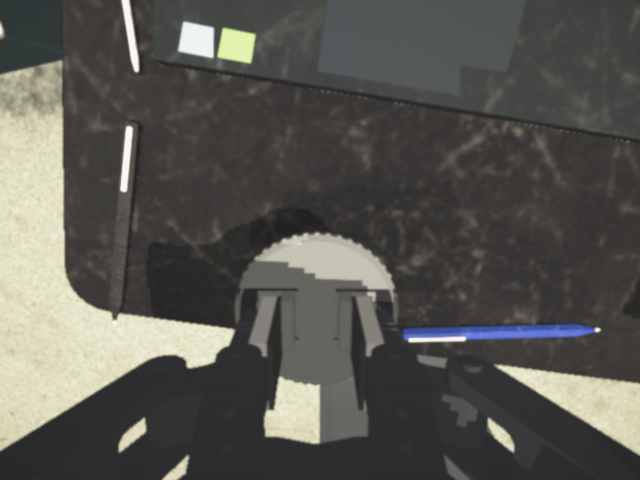

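The cap is held by its grips, with the plate centred at (316.5,308), unchanged relative to the tool. Next I'll hover beside the lens to measure its rim in the wrist view.

>>> advance:
  offsets:
    - [[-0.022, 0.224, -0.01, 0, 0, 0, 0.2], [-0.022, 0.224, -0.01, 0, 0, 0, 0.2], [-0.022, 0.224, -0.01, 0, 0, 0, 0.2], [-0.022, 0.224, -0.01, 0, 0, 0, 0.2], [-0.022, 0.224, -0.01, 0, 0, 0, 0.2], [-0.022, 0.224, -0.01, 0, 0, 0, 0.2]]

```text
time: 5.28
eef_pos: [0.4452, -0.0622, 0.1411]
tcp_rot: [0.999, 0.032, -0.001, -0.001]
contact_force: [0.6, 0.1, -0.3]
opening: 0.289
finger_force: 20.4
```

Run:
```python
from h import *
c=shot('wrist','w4.png')
np.savez('w4.npz',xyz=c['xyz'],orientation=c['orientation'],camera_matrix=c['camera_matrix'],dist_coeffs=c['dist_coeffs'],pixels=c['pixels'])
s=ctrl.get_state();T=R.from_quat(s['tcp_rot']);print(s['eef_pos'],T.as_matrix().round(4),proj(c,[s['eef_pos'],[.4657,-.1382,.052]]))
```

```text
[ 0.44543103 -0.06183614  0.14133487] [[ 0.9979  0.0645 -0.0025]
 [ 0.0645 -0.9979  0.0013]
 [-0.0025 -0.0015 -1.    ]] [[315.54228845 316.26396227]
 [452.83630292 221.44152783]]
```

View pics/w4.png

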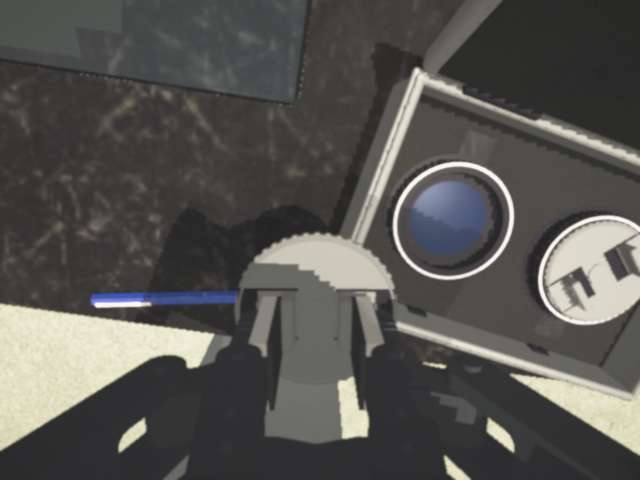

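The rim ring is centred near (453,220), while the top-based estimate projects to (452.8,221.4), so the two agree. I'll fit the ring and the cap plate precisely.

Run:
```python
from h import *
c=dict(np.load('w4.npz')); g=cv2.cvtColor(c['pixels'],cv2.COLOR_RGB2GRAY)
def ring(u0,v0,lo,hi,n=72):
    pts=[]
    for t in np.linspace(0,2*np.pi,n,endpoint=False):
        r=np.arange(lo,hi,.25); u=(u0+r*np.cos(t)).astype(np.float32);v=(v0+r*np.sin(t)).astype(np.float32)
        w=cv2.remap(g,u[None],v[None],cv2.INTER_LINEAR)[0].astype(float); w=np.clip(w-w.max()*.7,0,None)
        rr=(w*r).sum()/w.sum(); pts.append((u0+rr*np.cos(t),v0+rr*np.sin(t)))
    return np.array(pts,np.float32)
def circ(P):
    s=np.linalg.lstsq(np.c_[2*P[:,:2],np.ones(len(P))],(P[:,:2]**2).sum(1),rcond=None)[0]
    return s[:2],np.sqrt(s[2]+s[:2]@s[:2])
p=ring(453,220.5,52,66); print(cv2.fitEllipse(p)); print('rim',circ(onz(c,p,.052)))
# cap plate upper-left edge: gradient along rays from (316.5,308), angles on the upper half
pts=[]
for t in np.radians(np.r_[np.arange(195,345,4)]):
    r=np.arange(66,92,.5); u=(316.5+r*np.cos(t)).astype(np.float32);v=(308+r*np.sin(t)).astype(np.float32)
    w=cv2.GaussianBlur(cv2.remap(g,u[None],v[None],cv2.INTER_LINEAR),(5,1),0)[0].astype(float)
    k=np.argmin(np.diff(w)); pts.append((u[k],v[k]))
P=onz(c,pts,.1413-.0025); q,r=circ(P); e=np.abs(np.linalg.norm(P[:,:2]-q,axis=1)-r); P=P[e<.001]; print('cap',circ(P),len(P))
```

```text
((452.94366455078125, 220.5245819091797), (109.66777038574219, 120.35163879394531), 53.219417572021484)
rim (array([ 0.46498845, -0.13833377]), np.float64(0.03300818363945098))
cap (array([ 0.44617628, -0.06195763]), np.float64(0.03052050655985283)) 38
```

>>> advance:
  offsets:
    - [[0.0146, 0.0776, 0, 0, 0, 0, 0.2], [0.0146, 0.0776, 0, 0, 0, 0, 0.2], [0.0146, 0.0776, 0.03, 0, 0, 0, 0.2], [0.0146, 0.0776, 0.062, 0, 0, 0, 0.2], [0.0146, 0.0776, 0.062, 0, 0, 0, 0.2], [0.0146, 0.0776, 0.062, 0, 0, 0, 0.2]]

```text
time: 6.08
eef_pos: [0.4663, -0.1388, 0.0814]
tcp_rot: [0.999, 0.033, 0.0, 0.0]
contact_force: [-0.3, 0.2, 0.0]
opening: 0.286
finger_force: 20.4
```

Run:
```python
from h import *
s=ctrl.get_state();T=R.from_quat(s['tcp_rot']);print(s['eef_pos'],T.inv().apply(np.array([.4650,-.1383,.0575])-s['eef_pos']),s['contact_force'])
```

```text
[ 0.46627147 -0.13879952  0.08136832] [-0.0012513  -0.00058699  0.0238674 ] [-0.32608684  0.23875625  0.00728022]
```

>>> advance:
  offsets:
    - [[-0.0008, -0.0003, 0.007, 0, 0, 0, 0.2], [-0.0008, -0.0003, 0.014, 0, 0, 0, 0.2], [-0.0008, -0.0003, 0.014, 0, 0, 0, 0.2], [-0.0008, -0.0003, 0.014, 0, 0, 0, 0.2]]

```text
time: 6.58
eef_pos: [0.465, -0.1392, 0.0667]
tcp_rot: [0.999, 0.032, 0.0, 0.0]
contact_force: [0.5, 0.5, -0.2]
opening: 0.291
finger_force: 20.4
```

>>> advance:
  offsets:
    - [[0, 0, 0.0025, 0, 0, 0, 0.2], [0, 0, 0.005, 0, 0, 0, 0.2], [0, 0, 0.005, 0, 0, 0, 0.2]]

```text
time: 6.95
eef_pos: [0.4647, -0.139, 0.0613]
tcp_rot: [0.999, 0.032, -0.0, -0.0]
contact_force: [1.3, -0.7, -0.8]
opening: 0.294
finger_force: 20.4
```

>>> advance:
  offsets:
    - [[0, 0, 0.001, 0, 0, 0, 0.2], [0, 0, 0.002, 0, 0, 0, 0.2], [0, 0, 0.002, 0, 0, 0, 0.2]]

```text
time: 7.32
eef_pos: [0.4649, -0.1391, 0.0596]
tcp_rot: [0.999, 0.032, -0.0, -0.0]
contact_force: [-0.6, 0.3, -0.1]
opening: 0.294
finger_force: 20.4
```

>>> advance:
  offsets:
    - [[0, 0, 0.001, 0, 0, 0, 0.2], [0, 0, 0.001, 0, 0, 0, 0.2]]

```text
time: 7.58
eef_pos: [0.4648, -0.1391, 0.0586]
tcp_rot: [0.999, 0.032, -0.0, -0.0]
contact_force: [0.1, -0.7, -0.5]
opening: 0.286
finger_force: 20.4
```

>>> advance:
  offsets:
    - [[0, 0, 0.001, 0, 0, 0, 0.2], [0, 0, 0.001, 0, 0, 0, 0.2]]

```text
time: 7.82
eef_pos: [0.465, -0.1392, 0.058]
tcp_rot: [0.999, 0.032, -0.0, 0.0]
contact_force: [-1.0, -0.0, 3.3]
opening: 0.291
finger_force: 20.9
```

>>> advance:
  offsets:
    - [[0, 0, 0.0007, 0, 0, 0, 0.2], [0, 0, 0.0007, 0, 0, 0, 0.2]]

```text
time: 8.07
eef_pos: [0.4651, -0.1392, 0.058]
tcp_rot: [0.999, 0.032, -0.0, -0.0]
contact_force: [-3.2, 1.4, 7.1]
opening: 0.29
finger_force: 21.7
```

>>> advance:
  offsets:
    - [[0, 0, 0, 0, 0, 0, 0.4], [0, 0, 0, 0, 0, 0, 0.55], [0, 0, 0, 0, 0, 0, 0.6], [0, 0, 0, 0, 0, 0, 0.6], [0, 0, -0.02, 0, 0, 0, 0.6], [0, 0, -0.06, 0, 0, 0, 0.6], [0, 0, -0.09, 0, 0, 0, 0.6], [0, 0, -0.09, 0, 0, 0, 0.6]]

```text
time: 9.07
eef_pos: [0.4667, -0.1401, 0.1497]
tcp_rot: [0.999, 0.032, 0.003, 0.002]
contact_force: [0.6, -0.8, -0.8]
opening: 0.601
finger_force: 0.0
```

Run:
```python
from h import *
c=shot('wrist')
im=cv2.cvtColor(c['pixels'],cv2.COLOR_RGB2BGR)
s=ctrl.get_state();u,v=proj(c,[[.465,-.1385,.055]])[0];print(u,v,s['eef_pos'])
v=int(v);u=int(u)
cv2.imwrite('pics/w5.png',im[max(0,v-170):v+170,max(0,u-200):u+200])
```

```text
312.94659372999615 248.9078982156002 [ 0.46544868 -0.13939543  0.14769163]
```

View pics/w5.png

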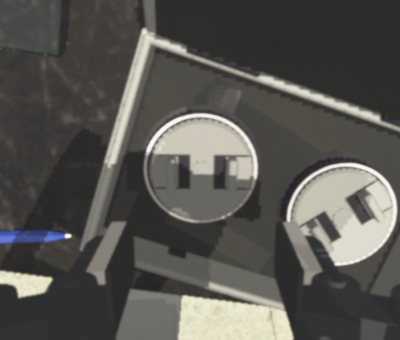

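The cap sits concentric inside the rim ring, at about (200,167) in the crop. Its slots look like those of the fitted cap, and the fingers are clear. Next is the lid geometry.

>>> advance:
  offsets:
    - [[0, 0, -0.05, 0, 0, 0, 0.3], [0, 0, -0.10, 0, 0, 0, 0.1], [0, 0, -0.12, 0, 0, 0, 0], [-0.02, 0, -0.12, 0, 0, 0, 0]]

```text
time: 9.62
eef_pos: [0.4456, -0.1407, 0.2674]
tcp_rot: [0.999, 0.032, 0.001, 0.0]
contact_force: [0.5, 0.1, -0.7]
opening: 0.002
finger_force: 0.0
```

Run:
```python
from h import *
c=dict(shot('top'))
s=ctrl.get_state();T=R.from_quat(s['tcp_rot']);print(s['eef_pos'],T.as_matrix().round(3),s['opening'])
C=np.array([.4545,-.184,0]);a=np.radians(-13.8);ex=np.array([np.cos(a),np.sin(a),0]);ey=np.array([-np.sin(a),np.cos(a),0]);H=C+.065*ex+[0,0,.0695]
print('H',H)
# lid top corner (right) and lip mid from crop coords: intersect with plane at known case-y
for uv,yy in [((755,205),-.098),((475,135),0),((500,155),0)]:
    o,d=ray(c,[[322+uv[0]/5,170+uv[1]/5]]); d=d[0]
    t=((H+yy*ey-o)@ey)/(d@ey) ; P=o+t*d; q=P-H; print(uv,P.round(4),'in hinge frame x,z',(q@ex).round(4),q[2].round(4),np.hypot(q@ex,q[2]).round(4))
    # alternatively: distance 0.13 constraint -> z
    for L in(.13,.139):
        for th in np.arange(1.4,1.96,.005):
            for n in (0,.012):
                pass
    best=[]
    for th in np.arange(1.3,1.96,.05):
        Q=H+yy*ey+.1305*(-np.cos(th)*ex+np.sin(th)*np.array([0,0,1]))+.012*(np.sin(th)*ex+np.cos(th)*np.array([0,0,1]))
        best.append((round(th,2),((proj(c,[Q])[0]-[322,170])*5).round(0).tolist()))
    print(best)
cv2.imwrite('pics/top6.png',cv2.resize(cv2.cvtColor(c['pixels'],cv2.COLOR_RGB2BGR)[90:310,322:482],None,fx=3.5,fy=2.7))
```

```text
[ 0.44305202 -0.14017227  0.26579237] [[ 0.998  0.064 -0.003]
 [ 0.064 -0.998  0.001]
 [-0.003 -0.001 -1.   ]] -0.00015831839333983077
H [ 0.51762373 -0.19950467  0.0695    ]
(755, 205) [ 0.5345 -0.3046  0.1945] in hinge frame x,z 0.0414 0.125 0.1317
[(np.float64(1.3), [718.0, 399.0]), (np.float64(1.35), [723.0, 379.0]), (np.float64(1.4), [728.0, 360.0]), (np.float64(1.45), [733.0, 340.0]), (np.float64(1.5), [737.0, 320.0]), (np.float64(1.55), [741.0, 300.0]), (np.float64(1.6), [744.0, 281.0]), (np.float64(1.65), [747.0, 261.0]), (np.float64(1.7), [750.0, 242.0]), (np.float64(1.75), [752.0, 224.0]), (np.float64(1.8), [754.0, 205.0]), (np.float64(1.85), [756.0, 188.0]), (np.float64(1.9), [757.0, 171.0]), (np.float64(1.95), [758.0, 154.0])]
(475, 135) [ 0.5558 -0.2089  0.2143] in hinge frame x,z 0.0393 0.1448 0.15
[(np.float64(1.3), [423.0, 330.0]), (np.float64(1.35), [428.0, 311.0]), (np.float64(1.4), [433.0, 291.0]), (np.float64(1.45), [43
[... 241 characters left out ...]
8), [463.0, 137.0]), (np.float64(1.85), [465.0, 119.0]), (np.float64(1.9), [468.0, 103.0]), (np.float64(1.95), [470.0, 86.0])]
(500, 155) [ 0.5442 -0.206   0.2604] in hinge frame x,z 0.0274 0.1909 0.1929
[(np.float64(1.3), [423.0, 330.0]), (np.float64(1.35), [428.0, 311.0]), (np.float64(1.4), [433.0, 291.0]), (np.float64(1.45), [437.0, 271.0]), (np.float64(1.5), [442.0, 251.0]), (np.float64(1.55), [446.0, 231.0]), (np.float64(1.6), [450.0, 212.0]), (np.float64(1.65), [453.0, 192.0]), (np.float64(1.7), [457.0, 173.0]), (np.float64(1.75), [460.0, 155.0]), (np.float64(1.8), [463.0, 137.0]), (np.float64(1.85), [465.0, 119.0]), (np.float64(1.9), [468.0, 103.0]), (np.float64(1.95), [470.0, 86.0])]
```

>>> advance:
  offsets:
    - [[0.142, 0.0865, 0, 0, 0, 0.305, 0], [0.142, 0.0865, 0, 0, 0, 0.305, 0], [0.142, 0.0865, 0, 0, 0, 0.305, 0], [0.142, 0.0865, 0, 0, 0, 0.305, 0], [0.142, 0.0865, 0, 0, 0, 0.305, 0]]

```text
time: 10.3
eef_pos: [0.5913, -0.2171, 0.2647]
tcp_rot: [0.993, -0.12, -0.002, -0.001]
contact_force: [0.5, -0.0, 0.3]
opening: 0.002
finger_force: 0.0
```

Run:
```python
from h import *
shot('scene','s7.png')
s=ctrl.get_state();T=R.from_quat(s['tcp_rot']);print(s['eef_pos'],T.as_matrix().round(3),T.inv().apply(np.array([.5904,-.2174,.165])-s['eef_pos']))
```

```text
[ 0.5912355  -0.21693232  0.26545818] [[ 0.971 -0.239 -0.002]
 [-0.239 -0.971  0.001]
 [-0.003 -0.001 -1.   ]] [-0.00043533  0.00073566  0.10045911]
```

View pics/s7.png

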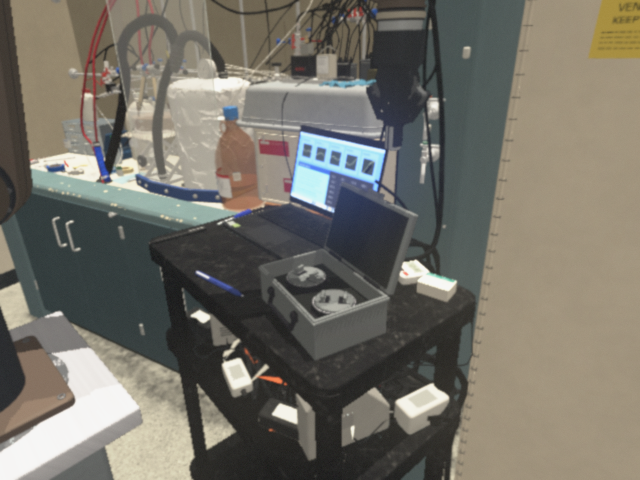

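The tool is above and behind the lid with open space around it. I'll lower it behind the lid and pull the lid forward.

>>> advance:
  offsets:
    - [[0, 0, 0.05, 0, 0, 0, 0], [0, 0, 0.1, 0, 0, 0, 0], [0, 0, 0.1, 0, 0, 0, 0], [0, 0, 0.1, 0, 0, 0, 0]]

```text
time: 10.85
eef_pos: [0.5928, -0.2179, 0.1693]
tcp_rot: [0.993, -0.12, 0.001, 0.001]
contact_force: [-0.3, 0.1, 1.2]
opening: -0.004
finger_force: 0.0
```

>>> advance:
  offsets:
    - [[-0.015, 0, 0, 0, 0, 0, 0], [-0.03, 0, 0, 0, 0, 0, 0], [-0.045, 0, 0, 0, 0, 0, 0], [-0.06, 0, 0, 0, 0, 0, 0], [-0.073, 0, 0, 0, 0, 0, 0], [-0.085, 0, 0, 0, 0, 0, 0], [-0.098, 0, 0, 0, 0, 0, 0], [-0.111, 0, 0, 0, 0, 0, 0]]

```text
time: 11.85
eef_pos: [0.4833, -0.1909, 0.1665]
tcp_rot: [0.993, -0.12, -0.0, -0.0]
contact_force: [1.9, -0.1, -0.3]
opening: 0.003
finger_force: 0.7
```

>>> advance:
  offsets:
    - [[-0.015, 0, 0.007, 0, 0, 0, 0], [-0.029, 0, 0.015, 0, 0, 0, 0], [-0.04, 0, 0.028, 0, 0, 0, 0], [-0.05, 0, 0.041, 0, 0, 0, 0], [-0.055, 0, 0.052, 0, 0, 0, 0], [-0.058, 0, 0.062, 0, 0, 0, 0], [-0.061, 0, 0.072, 0, 0, 0, 0], [-0.061, 0, 0.072, 0, 0, 0, 0]]

```text
time: 12.85
eef_pos: [0.4245, -0.1761, 0.0937]
tcp_rot: [0.993, -0.12, -0.001, -0.001]
contact_force: [0.4, 0.4, -0.9]
opening: -0.0
finger_force: 0.0
```

>>> advance:
  offsets:
    - [[-0.002, 0, 0.006, 0, 0, 0, 0], [-0.003, 0, 0.01, 0, 0, 0, 0], [-0.003, 0, 0.012, 0, 0, 0, 0], [-0.003, 0, 0.012, 0, 0, 0, 0]]

```text
time: 13.35
eef_pos: [0.4221, -0.1757, 0.0827]
tcp_rot: [0.993, -0.12, -0.0, -0.0]
contact_force: [-0.4, 0.0, -0.8]
opening: -0.002
finger_force: 0.0
```

>>> advance:
  offsets:
    - [[0, 0, 0.001, 0, 0, 0, 0], [0, 0, 0.002, 0, 0, 0, 0], [0, 0, 0.002, 0, 0, 0, 0]]

```text
time: 13.72
eef_pos: [0.4221, -0.1758, 0.0815]
tcp_rot: [0.993, -0.12, -0.001, -0.0]
contact_force: [-3.3, 0.3, 4.1]
opening: -0.002
finger_force: 2.5
```

Run:
```python
from h import *
shot('scene','s8.png')
```

```text
(no output)
```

View pics/s8.png

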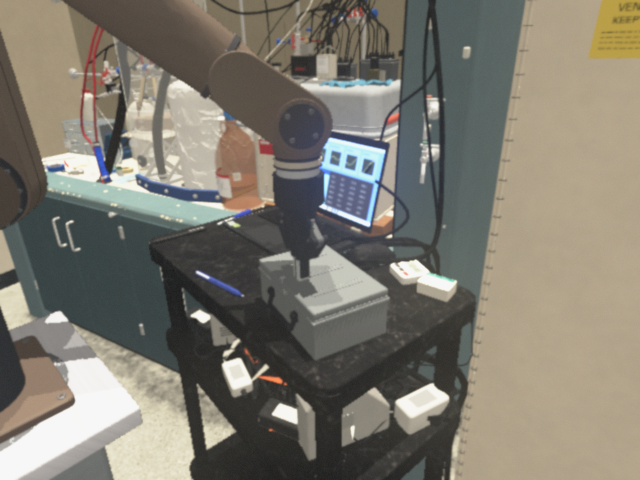

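The lid is down on the case and the tip is in contact at 81.5 mm, which is the shut height. I'll press a little more, lift off and check.

>>> advance:
  offsets:
    - [[0, 0, 0.002, 0, 0, 0, 0], [0, 0, 0.002, 0, 0, 0, 0]]

```text
time: 14.02
eef_pos: [0.4222, -0.1758, 0.0813]
tcp_rot: [0.993, -0.12, -0.001, -0.0]
contact_force: [-7.8, 4.3, 18.1]
opening: -0.002
finger_force: 8.5
```

>>> advance:
  offsets:
    - [[0, 0, -0.03, 0, 0, 0, 0], [0, 0, -0.09, 0, 0, 0, 0], [0, 0, -0.14, 0, 0, 0, 0], [0, 0, -0.14, 0, 0, 0, 0], [0, 0, -0.14, 0, 0, 0, 0]]

```text
time: 14.65
eef_pos: [0.4219, -0.1756, 0.2181]
tcp_rot: [0.993, -0.12, -0.0, -0.0]
contact_force: [0.2, 0.3, -0.2]
opening: 0.004
finger_force: 0.0
```

Run:
```python
from h import *
c=shot('scene'); im=cv2.cvtColor(c['pixels'],cv2.COLOR_RGB2BGR)
cv2.imwrite('pics/s9.png',cv2.resize(im[230:370,240:480],None,fx=3.3,fy=3.3,interpolation=cv2.INTER_CUBIC))
```

```text
(no output)
```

View pics/s9.png

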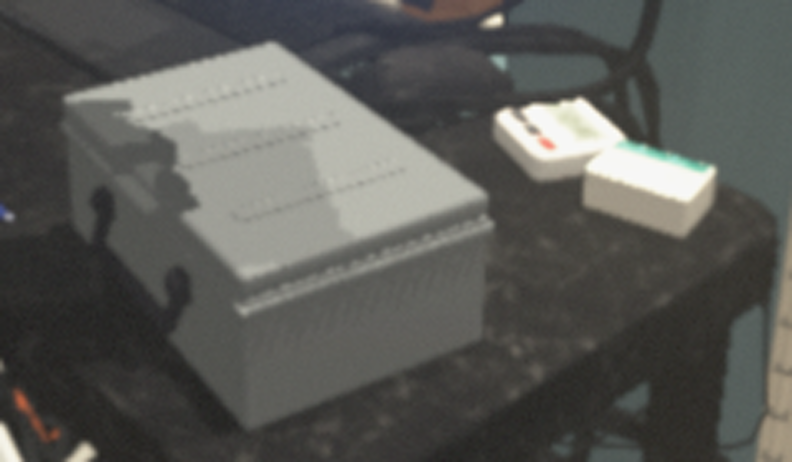

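The lid lies flat and parallel to the case rim. It met a rigid stop at 18 N, and the tool is now clear.

```bash
python3 -c "
from plant import ctrl, imaging
print(ctrl.sign_off())"
```

```text
the job is handed in; nothing more can be done
None
```

The cap is seated in the open lens and released, the lid is shut against its stop, and the job is handed in at about 15 s; the sign-off returned no verdict, and the tabs' spread was judged only by eye from the wrist picture.

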